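# Load the two assembly spindles

### The arm

A 7-joint arm with a two-finger parallel gripper is mounted at the origin on a cart in front of the work surface, level with it; the furniture and walls round the work are solid. World frame = base frame: x ahead of the robot, y to its left, z up, the work surface at z = 0. Lengths are in mm, angles in rad, forces in N, time in s.
With the tool pointing down it reaches from about 425 to 825 mm from the base axis. Payload 3.6 kg.
Tool frame: the origin (TCP) lies midway between the tips of the shut fingers; the grasp point (between the pads) lies 19 mm behind it; z points along the fingers, y is the line along which they close (so a half turn about z gives the same grasp; the last joint's range is limited). The gripper opens to 85 mm and grips with 20 to 120 N. Pads are 22 mm wide; open, the fingers measure 114 mm over their backs; the gripper's body (76 mm by 85 mm) begins 54 mm behind the grasp point. The pads swing forward as they close: fully open they stand 13 mm farther back than shut.
Start: joints at [1.075, 0.615, -0.013, 1.423, 0.008, 1.103, -0.04], TCP at [293.686, -579.837, 231.297] pointing down, gripper open.
Joint ranges: [-3.12, 3.12], [-0.3, 2.06], [-1.34, 1.32], [0.26, 2.42], [-1.36, 4.5], [0.01, 1.98], [-2.84, 2.84]. Speed limits (rad/s): [2.79, 2.79, 3.14, 3.14, 3.14, 3.14, 3.14].

### API

Orientations are given as a unit quaternion [w, x, y, z].
In Python, from station import env, eyes gives the robot as it stands.
- The arm moves only by the tool step_arm, never from a script. Its argument "commands" is a list of rows, each a list of 7 numbers: the shift along the tool's x, y, z in normalised numbers (1 is 750 mm), then the turn, a rotation vector about the tool's x, y, z in shares of 180 degrees (1.0 is 180 degrees), then the finger opening in cm, from 0 to 8.54. In form: [[dx, dy, dz, ax, ay, az, grip], ...]. A call has 1 to 12 rows; each row is the pose to reach, as a shift and turn from the pose commanded when the call began, along the tool's axes at that moment; what a row does not reach only later rows make up. A row lasts 1/12 s, in which the tool goes at most 41.7 mm and 7.16 degrees, less where a joint would pass 70% of its speed; a pose out of reach is approached as far as the arm can. No shift or turn number may pass 1 either way. A call with a gripper value outside its range is refused whole. The fingers move at their own pace and stop on an object; the grip force is fixed at half the most. Time passes only in rows, so rows that repeat a pose let the fingers close. It gives the time, the measured TCP pose, the force, the opening and the grip force at its end, in the units of the state.
- env.state(): the state, without advancing time (a new reading comes with each control period).
- eyes.read_camera(name): name is "scene" or "top" or "wrist"; returns (picture, depth): 384x512x3 uint8, red, green, blue; 384x512 float32, mm along the optical axis (not along the pixel's ray), 0 where there is no reading.
- eyes.camera_params(name): a dict with "mtx" (3x3 intrinsics, pixels), "camera_from_world" (4x4, takes a point from world to camera coordinates). Camera axes: x right, y down, z forward; pixel columns grow to the right and rows downward; lengths in mm; the calibration is good to about 2 mm. The wrist camera is an equidistant fisheye: a pixel r from the principal point sees the ray r / f radians off the axis. A picture is of the moment at which its call begins: read the wrist's pose just before it. camera_params takes no time and is no camera call; for the wrist camera it gives the pose at the moment of the call.
- env.close_job(): hands the job in; it is judged then, once.
The state is a dict: "clock": time; "joint_positions": joint angles; "qvel": joint speeds; "tau": joint torques, N m; "ee_pos": TCP position; "tcp_rot": TCP orientation; "ft_force": force on the tool from outside, world axes, zero at the start; "moment": the same for the moment, N m; "opening": opening from 0.0 (shut) to 1.0 (fully open); "grasp_force": force on a finger pad.
Only numpy, scipy, OpenCV 4.12 (cv2) and the standard library are available. Lean on these libraries where they do the work, as an engineer would, in place of code of your own. Each camera call takes 0.05 s, during which the arm holds its last target. There are 200 camera calls.

### The job

Load the two spindles for assembly. On the stout one put first the wide flange, then the toothed sprocket on top of it, then the plain long sleeve; on the slim one put first the thick collar, then the closed cap over the top. Every part goes over its spindle the same way up as it lies now and rests fully down on the one below; leave the tape measure, the oil bottle and the file where they are.

Things in the scene. Friction and masses are not known exactly. Their poses are not given: they have to be found in the camera images.
- stout_spindle: the stout spindle, fixed to the bench: a grey round base 80 mm across and 12 mm high with three small screw heads, and at its centre an upright steel post 20 mm in diameter that stands 62 mm above the base (tip at 74 mm); the last 10 mm taper to 8 mm. Origin: centre of the base's underside, z up along the post.
- slim_spindle: the slim spindle, fixed to the bench: the same grey round base, 80 mm across and 12 mm high, with an upright steel post 10 mm in diameter that stands 40 mm above the base (tip at 52 mm); the last 10 mm taper to 4 mm. Origin: centre of the base's underside, z up along the post.
- flange: wide plain flange of aluminium, about 0.16 kg: a disc 70 mm in diameter and 8 mm thick with six small dark holes, and on it a round hub 40 mm in diameter that reaches to 20 mm in all; bore 28 mm right through. Lift it by the hub, which points up. Origin: centre of its underside, z up through the bore; it always lies on its flat underside, right way up.
- sprocket: dark steel sprocket with 18 teeth, about 0.14 kg: toothed disc 64 mm over the teeth and 8 mm thick, and on it a round hub 36 mm in diameter that reaches to 22 mm in all; bore 28 mm right through. Lift it by the hub, which points up. Origin: centre of its underside, z up through the bore; it always lies on its flat underside, right way up.
- sleeve: plain thin-walled steel sleeve, about 0.1 kg: 38 mm in diameter, 34 mm high, bore 28 mm right through. Origin: centre of its underside, z up through the bore; it always lies on its flat underside, right way up.
- collar: thick plain steel collar, about 0.1 kg: a low ring 44 mm in diameter, 16 mm high, bore 18 mm right through, with a dark set screw in its side. Origin: centre of its underside, z up through the bore; it always lies on its flat underside, right way up.
- cap: aluminium knurled cap, about 0.07 kg: 30 mm in diameter, 36 mm high, top closed and rounded; open below with a bore 18 mm wide and 28 mm deep. Origin: centre of its underside, z up; it always stands on its open end.
- tape_measure: yellow and black tape measure, 36x77x64 mm, on the bench beyond the spindles; to be left alone. Origin: centre of its underside.
- oil_bottle: small white oil bottle with a red cap, 43 mm wide and 116 mm tall, at the back left; to be left alone. Origin: centre of its underside.
- file: file with a wooden handle, 262 mm long, at the back right; to be left alone. Origin: centre of its underside.

How it is judged (in metres and radians):
At the end, for the whole second after the job is handed in: Stout spindle, base up: flange, sprocket, sleeve; slim spindle: collar, cap. Each centred within 7 mm of the axis, within 4 mm of its seated height, within 0.1 rad of upright, at rest. Tape measure, oil bottle and file moved 25 mm at most (horizontal distance between each of flange, sprocket, sleeve and stout_spindle below 0.007 m and z of flange in the frame of stout_spindle between 0.008 and 0.016 m and angle between each of flange, sprocket, sleeve, collar, cap's own z axis and vertical below 0.1 rad and linear speed of each of flange, sprocket, sleeve, collar, cap below 0.02 m/s and angular speed of each of flange, sprocket, sleeve, collar, cap below 0.3 rad/s and z of sprocket in the frame of stout_spindle between 0.028 and 0.036 m and z of sleeve in the frame of stout_spindle between 0.05 and 0.058 m and horizontal distance between each of collar, cap and slim_spindle below 0.007 m and z of collar in the frame of slim_spindle between 0.008 and 0.016 m and z of cap in the frame of slim_spindle between 0.024 and 0.032 m); the robot touches nothing.
It fails at once if the tape measure is moved by more than 25 mm (distance of tape_measure from where it was at the start of the episode above 0.025 m).
It fails at once if the oil bottle is moved by more than 25 mm (distance of oil_bottle from where it was at the start of the episode above 0.025 m).
It fails at once if the file is moved by more than 25 mm (distance of file from where it was at the start of the episode above 0.025 m).
It also fails if it takes over 120 s, if anything falls off the work surface, if the arm or the gripper's body presses on something with over 40 N, if the wrist force passes 120 N, or if a joint passes its speed limit or range.

## Working session

There is one attempt and no reset: what is moved stays moved. The work goes in short steps, Python scripts to look and compute and a tool call to move; the robot and the scene stay as the last step left them, time stands still between calls to the robot, and variables do not carry over. Pictures are saved under pics/ and viewed, at most 17 in all, crops included, and the job is handed in when it is done.

Besides the shell and the picture viewer there is one more tool, called after ">>>" as name(argument=value, ...), one argument or row to a line, values as JSON. step_arm: Moves the arm, as the interface text tells. Its arguments: {"type":"object","properties":{"commands":{"type":"array","items":{"type":"array","items":{"type":"number"}}}},"required":["commands"]}

```bash
ls; mkdir -p pics; python3 - <<'E'
from station import env, eyes
import cv2, numpy as np
print(env.state())
for n in ("scene","top"):
    p,d=eyes.read_camera(n); np.savez(f"pics/{n}0.npz",p=p,d=d)
    cv2.imwrite(f"pics/{n}0.png",cv2.cvtColor(p,cv2.COLOR_RGB2BGR))
    print(n,eyes.camera_params(n))
E
```

```text
pics
{'clock': 0.0, 'joint_positions': array([ 1.07546015,  0.61595838, -0.01259378,  1.42494022,  0.00807971,
        1.10340103, -0.04039153]), 'qvel': array([ 0.00037085,  0.00131796,  0.00058415,  0.00139894, -0.00067652,
        0.00051118,  0.00181379]), 'tau': array([ 5.00848626e-05, -4.69216883e+01,  2.59246426e-01, -1.71032399e+01,
        1.00306707e-02,  9.57396522e-03,  2.61951595e-05]), 'ee_pos': array([ 293.34818786, -579.16024672,  230.09910814]), 'tcp_rot': array([-1.28804809e-03,  9.72643276e-01,  2.32300004e-01, -3.25576453e-04]), 'ft_force': array([-1.21052016, -0.16906314, -0.36457684]), 'moment': array([-0.03040628,  0.03354304,  0.04299079]), 'grasp_force': 0.0, 'opening': 0.998241997359916}
scene {'mtx': array([[499.89503175,   0.        , 253.63195269],
       [  0.        , 499.89503175, 196.44501916],
       [  0.        ,   0.        ,   1.        ]]), 'camera_from_world': array([[-8.34428071e-01, -5.50749225e-01,  2.01267210e-02,
         4.80352244e+02],
       [-4.11797449e-01,  5.98802313e-01, -6.86919683e-01,
         2.52786020e+02],
       [ 3.66268556e-01, -5.81473198e-01, -7.26454585e-01,
         1.12778577e+03],
       [ 0.00000000e+00,  0.00000000e+00,  0.00000000e+00,
         1.00000000e+00]])}
top {'mtx': array([[402.86637791,   0.        , 249.32602401],
       [  0.        , 402.86637791, 191.59177775],
       [  0.        ,   0.        ,   1.        ]]), 'camera_from_world': array([[ 8.02835528e-03, -9.99952812e-01, -5.46987871e-03,
         2.77639883e+01],
       [-9.75162315e-01, -6.61827148e-03, -2.21392541e-01,
         5.65060906e+02],
       [ 2.21345893e-01,  7.11143756e-03, -9.75169433e-01,
         1.05850161e+03],
       [ 0.00000000e+00,  0.00000000e+00,  0.00000000e+00,
         1.00000000e+00]])}
```

View pics/top0.png

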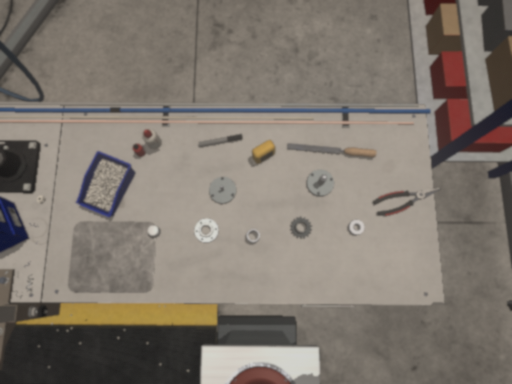

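View pics/scene0.png

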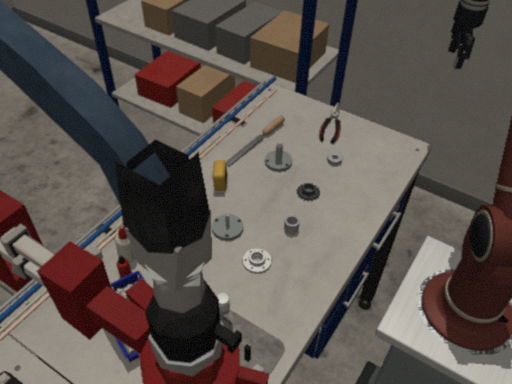

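The top view shows cap (153,231), flange (206,230), slim spindle (222,190), sleeve (253,237), sprocket (301,228), stout spindle (320,183) and collar (356,228). The tape is at (262,150), the file at (330,150) and the bottle near (150,140). The scene view agrees: the tall post is at (278,155).

```bash
cat > h.py <<'E'
import numpy as np, cv2
from station import env, eyes
def unproj(p,uv,z,fish=False):
    """world point on plane z (mm) seen at pixels uv"""
    uv=np.atleast_2d(np.asarray(uv,float)); K=p["mtx"]; T=p["camera_from_world"]
    a=(uv-K[:2,2])/[K[0,0],K[1,1]]
    if fish:
        r=np.linalg.norm(a,axis=1,keepdims=True)+1e-12
        d=np.hstack([a/r*np.sin(r),np.cos(r)])
    else: d=np.hstack([a,np.ones((len(a),1))])
    R=T[:3,:3]; c=-R.T@T[:3,3]; d=d@R
    return c+d*((z-c[2])/d[:,2])[:,None]
def proj(p,X):
    K=p["mtx"];T=p["camera_from_world"]; x=np.atleast_2d(X)@T[:3,:3].T+T[:3,3]
    return x[:,:2]/x[:,2:]*K[0,0]+K[:2,2]
def cloud(p,d):
    K=p["mtx"];T=p["camera_from_world"]; v,u=np.indices(d.shape)
    x=np.stack([(u-K[0,2])/K[0,0]*d,(v-K[1,2])/K[1,1]*d,d],-1)
    return (x-T[:3,3])@T[:3,:3]
E
python3 - <<'E'
from h import *
p=eyes.camera_params("top"); z=np.load("pics/top0.npz"); d=z["d"]; C=cloud(p,d)
g=dict(cap=(153,231,36),flange=(206,230,8),slim=(222,190,12),sleeve=(253,237,34),sprocket=(301,228,8),stout=(320,183,12),collar=(356,228,16),tape=(262,150,64),bottle=(150,140,50),file=(330,150,5))
for k,(u,v,h) in g.items():
    w=C[v-22:v+23,u-22:u+23].reshape(-1,3); m=(w[:,2]>max(4,.4*h))&(w[:,2]<140)
    q=w[m]
    print(k,"seed",unproj(p,(u,v),h)[0].round(0),"n",m.sum(),"med",np.median(q,0).round(1) if m.sum() else "", "mid",((q.max(0)+q.min(0))/2).round(1) if m.sum() else "",q.min(0).round(),q.max(0).round())
print("bench z",np.median(C[200:215,240:290,2]))
pw=eyes.camera_params("wrist"); T=pw["camera_from_world"]; print(pw["mtx"],"campos",-T[:3,:3].T@T[:3,3],T[:3,:3].round(3))
E
```

```text
cap seed [456. 301.  36.] n 114 med [458.7 299.1  35.3] mid [459.  300.7  27.9] [444. 286.  15.] [474. 316.  40.]
flange seed [464. 156.   8.] n 462 med [463.3 153.5   8.4] mid [465.  154.3  14.4] [401.  92.   4.] [529. 217.  25.]
slim seed [581. 112.  12.] n 611 med [580.6 111.4  12.2] mid [582.9 113.2  29.7] [516.  47.   5.] [649. 179.  55.]
sleeve seed [442.  21.  34.] n 81 med [447.2  20.8  33.6] mid [446.8  20.8  26.6] [429.   4.  14.] [465.  38.  39.]
sprocket seed [ 471. -117.    8.] n 337 med [ 473.7 -114.3    8.1] mid [ 472.5 -117.4   15.5] [ 409. -181.    4.] [536. -54.  27.]
stout seed [ 604. -174.   12.] n 595 med [ 602.7 -172.3   12.5] mid [ 603.1 -176.5   40.2] [ 540. -239.    5.] [ 667. -114.   76.]
collar seed [ 472. -272.   16.] n 175 med [ 474.7 -273.8   15.5] mid [ 491.2 -291.    15.7] [ 455. -340.    7.] [ 528. -242.   25.]
tape seed [686.  -3.  64.] n 338 med [686.6  -6.4  61.2] mid [691.   -7.   47.3] [663. -39.  26.] [719.  25.  69.]
bottle seed [720. 322.  50.] n 467 med [716.1 320.5  52. ] mid [742.4 333.7  68.9] [684. 267.  20.] [801. 400. 118.]
file seed [ 708. -209.    5.] n 397 med [ 705.2 -196.5    9.7] mid [ 707.3 -209.6   15.7] [ 636. -278.    4.] [ 778. -142.   27.]
bench z 0.335707857764621
[[297.31863964   0.         256.16520386]
 [  0.         297.31863964 191.68914943]
 [  0.           0.           1.        ]] campos [ 356.93610474 -547.51377115  372.69532564] [[ 0.451 -0.892 -0.002]
 [-0.857 -0.434  0.279]
 [-0.25  -0.125 -0.96 ]]
```

Careful with the scale: shifts go in shares of 750 mm and turns go in shares of 180 degrees. That gives: 46 cm is 0.6133, -22 cm is -0.2933, 26.86 degrees is 0.1492.

>>> step_arm(
  commands=[
    [0.6133,-0.2933,0.04,0,0,0.1492,8.5],
    [0.6133,-0.2933,0.04,0,0,0.1492,8.5],
    [0.6133,-0.2933,0.04,0,0,0.1492,8.5],
    [0.6133,-0.2933,0.04,0,0,0.1492,8.5],
    [0.6133,-0.2933,0.04,0,0,0.1492,8.5],
    [0.6133,-0.2933,0.04,0,0,0.1492,8.5],
    [0.6133,-0.2933,0.04,0,0,0.1492,8.5],
    [0.6133,-0.2933,0.04,0,0,0.1492,8.5],
    [0.6133,-0.2933,0.04,0,0,0.1492,8.5],
    [0.6133,-0.2933,0.04,0,0,0.1492,8.5],
    [0.6133,-0.2933,0.04,0,0,0.1492,8.5],
    [0.6133,-0.2933,0.04,0,0,0.1492,8.5],
  ],
)

```text
clock: 1.1
ee_pos: [598.7, -182.3, 201.4]
tcp_rot: [-0.0, 1.0, 0.0, -0.0]
ft_force: [0.5, 0.2, -0.1]
opening: 0.995
grasp_force: 0.0
```

```bash
cat >> h.py <<'E'
GEO=dict(stout=[(12,40),(74,4)],slim=[(12,40),(52,2)],flange=[(8,35),(20,20),(20,14)],sprocket=[(8,31),(22,18),(22,14)],sleeve=[(34,19),(34,14)],collar=[(16,22),(16,9)],cap=[(30,15),(5,15)])
def ortho(pic,p,c,z,half=60,s=0.5):
    n=int(2*half/s)+1; gx=c[0]+half-np.arange(n)*s; gy=c[1]+half-np.arange(n)*s   # up=+x, left=+y
    X,Y=np.meshgrid(gx,gy,indexing="ij"); P=np.stack([X,Y,np.full_like(X,z)],-1).reshape(-1,3)
    T=p["camera_from_world"];K=p["mtx"];x=P@T[:3,:3].T+T[:3,3]
    rho=np.linalg.norm(x[:,:2],axis=1); th=np.arctan2(rho,x[:,2])
    uv=x[:,:2]/rho[:,None]*th[:,None]*K[0,0]+K[:2,2]
    uv=uv.reshape(n,n,2).astype(np.float32)
    return cv2.remap(pic,uv[...,0],uv[...,1],cv2.INTER_LINEAR)
def locate(name,pic,p,c,win=20,circ=None,half=64,s=0.5,step=0.5):
    off=np.arange(-win,win+step,step); tot=0; res=[]
    t=np.linspace(0,2*np.pi,120,endpoint=False)
    for z,R in (circ or GEO[name]):
        g=cv2.GaussianBlur(cv2.cvtColor(ortho(pic,p,c,z,half,s),cv2.COLOR_RGB2GRAY).astype(np.float32),(0,0),2)
        gr=cv2.Sobel(g,cv2.CV_32F,0,1); gc=cv2.Sobel(g,cv2.CV_32F,1,0); m=half/s
        S=np.zeros((len(off),len(off)))
        for i,ox in enumerate(off):
            for j,oy in enumerate(off):
                r=np.rint(m-(ox+R*np.cos(t))/s).astype(int); q=np.rint(m-(oy+R*np.sin(t))/s).astype(int)
                S[i,j]=np.minimum(np.abs(-gr[r,q]*np.cos(t)-gc[r,q]*np.sin(t)),60).mean()
        i,j=np.unravel_index(S.argmax(),S.shape); res.append((z,R,round(c[0]+off[i],1),round(c[1]+off[j],1),round(S.max(),1)))
        tot=tot+S
    i,j=np.unravel_index(tot.argmax(),tot.shape)
    return np.array([c[0]+off[i],c[1]+off[j]]),res
def look(fn):
    p=eyes.camera_params("wrist"); pic,d=eyes.read_camera("wrist"); np.savez(f"pics/{fn}.npz",p=pic,d=d)
    cv2.imwrite(f"pics/{fn}.png",cv2.cvtColor(pic,cv2.COLOR_RGB2BGR)); return pic,d,p
def yaw():
    s=env.state(); w,x,y,z=s["tcp_rot"]; return s["clock"],s["ee_pos"].round(1),np.degrees(2*np.arctan2(y,x)).round(2),s["opening"].round(3),s["grasp_force"],s["ft_force"].round(1)
E
python3 - <<'E'
from h import *
print(yaw()); pic,d,p=look("w1")
for k,c in dict(stout=(603,-174),sprocket=(473,-116),collar=(474,-273)).items(): print(k,*locate(k,pic,p,c))
E
```

```text
Traceback (most recent call last):
  File "h.py", line 48, in yaw
    s=env.state(); w,x,y,z=s["tcp_rot"]; return s["clock"],s["ee_pos"].round(1),np.degrees(2*np.arctan2(y,x)).round(2),s["opening"].round(3),s["grasp_force"],s["ft_force"].round(1)
                                                                                                                       ^^^^^^^^^^^^^^^^^^
AttributeError: 'float' object has no attribute 'round'
```

```bash
sed -i 's/s\["opening"\].round(3)/round(s["opening"],3)/' h.py
python3 - <<'E'
from h import *
print(yaw()); pic,d,p=look("w1")
for k,c in dict(stout=(603,-174),sprocket=(473,-116),collar=(474,-273)).items(): print(k,*locate(k,pic,p,c))
E
```

```text
(1.1, array([ 598.7, -182.3,  201.4]), np.float64(0.0), 0.995, 0.0, array([ 0.5,  0.2, -0.1]))
stout [ 606.5 -175.5] [(12, 40, np.float64(607.0), np.float64(-175.5), np.float64(40.8)), (74, 4, np.float64(606.0), np.float64(-176.0), np.float64(59.9))]
sprocket [ 474. -117.] [(8, 31, np.float64(477.0), np.float64(-117.5), np.float64(43.4)), (22, 18, np.float64(472.0), np.float64(-121.5), np.float64(35.7)), (22, 14, np.float64(474.5), np.float64(-117.0), np.float64(51.0))]
collar [ 475.  -274.5] [(16, 22, np.float64(481.5), np.float64(-268.5), np.float64(43.0)), (16, 9, np.float64(475.0), np.float64(-275.0), np.float64(47.1))]
```

View pics/w1.png

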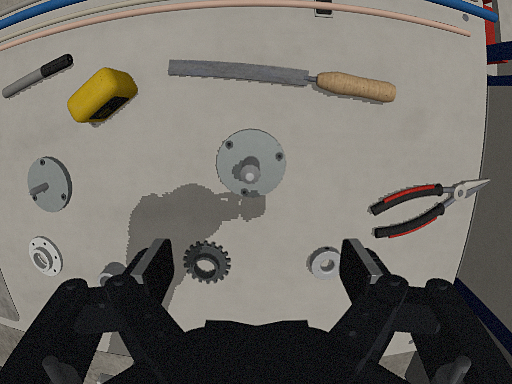

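The wrist view shows the stout spindle at (250,165), tape at (103,95), file at (290,80), sprocket at (207,262), collar at (325,262), slim spindle at (50,185) and flange at (45,257). The fingers are at the bottom edge. I go over the flange now.

Scaled: -33.6 cm is -0.448, -13.5 cm is -0.18.

>>> step_arm(
  commands=[
    [-0.18,-0.448,0,0,0,0,8.5],
    [-0.18,-0.448,0,0,0,0,8.5],
    [-0.18,-0.448,0,0,0,0,8.5],
    [-0.18,-0.448,0,0,0,0,8.5],
    [-0.18,-0.448,0,0,0,0,8.5],
    [-0.18,-0.448,0,0,0,0,8.5],
    [-0.18,-0.448,0,0,0,0,8.5],
    [-0.18,-0.448,0,0,0,0,8.5],
    [-0.18,-0.448,0,0,0,0,8.5],
    [-0.18,-0.448,0,0,0,0,8.5],
    [-0.18,-0.448,0,0,0,0,8.5],
  ],
)

```text
clock: 2.07
ee_pos: [462.0, 153.5, 201.8]
tcp_rot: [-0.0, 1.0, 0.003, -0.0]
ft_force: [-0.3, -0.5, 0.3]
opening: 0.997
grasp_force: 0.0
```

```bash
python3 - <<'E'
from h import *
print(yaw()); pic,d,p=look("w2")
for k,c in dict(flange=(464,154),slim=(581,112),cap=(459,300)).items(): print(k,*locate(k,pic,p,c))
E
```

```text
(2.0667, array([462. , 153.5, 201.8]), np.float64(0.29), 0.997, 0.0, array([-0.3, -0.5,  0.3]))
flange [464.  156.5] [(8, 35, np.float64(463.5), np.float64(155.0), np.float64(35.4)), (20, 20, np.float64(462.0), np.float64(155.5), np.float64(38.7)), (20, 14, np.float64(464.5), np.float64(155.5), np.float64(59.5))]
slim [581.5 111.5] [(12, 40, np.float64(580.5), np.float64(113.0), np.float64(32.2)), (52, 2, np.float64(582.0), np.float64(111.5), np.float64(59.4))]
cap [460. 300.] [(30, 15, np.float64(458.0), np.float64(304.0), np.float64(45.1)), (5, 15, np.float64(452.0), np.float64(316.5), np.float64(54.9))]
```

View pics/w2.png

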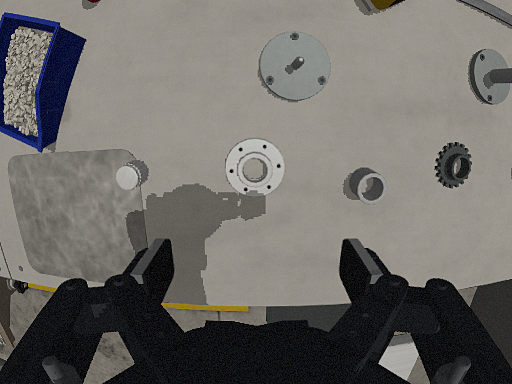

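Flange is dead ahead at (255,168), sleeve (370,187), cap (128,176), slim spindle (295,65). I descend and grip the hub.

Scaled: 19.2 cm is 0.256, 18.5 cm is 0.2467.

>>> step_arm(
  commands=[
    [0.0027,-0.0027,0.0533,0,0,0,7],
    [0.0027,-0.0027,0.1067,0,0,0,7],
    [0.0027,-0.0027,0.16,0,0,0,7],
    [0.0027,-0.0027,0.2133,0,0,0,7],
    [0.0027,-0.0027,0.2467,0,0,0,7],
    [0.0027,-0.0027,0.256,0,0,0,7],
    [0.0027,-0.0027,0.256,0,0,0,7],
    [0.0027,-0.0027,0.256,0,0,0,0],
    [0.0027,-0.0027,0.256,0,0,0,0],
    [0.0027,-0.0027,0.256,0,0,0,0],
    [0.0027,-0.0027,0.256,0,0,0,0],
    [0.0027,-0.0027,0.256,0,0,0,0],
  ],
)

```text
clock: 3.12
ee_pos: [466.8, 154.1, 12.4]
tcp_rot: [-0.001, 1.0, 0.0, 0.002]
ft_force: [-0.1, -0.9, 6.0]
opening: 0.408
grasp_force: 59.1
```

Scaled: -11 cm is -0.1467, -7 cm is -0.0933.

>>> step_arm(
  commands=[
    [0,0,-0.04,0,0,0,0],
    [0,0,-0.0933,0,0,0,0],
    [0,0,-0.1467,0,0,0,0],
    [0,0,-0.1467,0,0,0,0],
    [0,0,-0.1467,0,0,0,0],
  ],
)

```text
clock: 3.53
ee_pos: [466.9, 154.4, 123.4]
tcp_rot: [-0.001, 1.0, 0.0, 0.004]
ft_force: [-0.2, 0.3, -2.3]
opening: 0.406
grasp_force: 60.8
```

```bash
python3 - <<'E'
from h import *
print(yaw()); pic,d,p=look("w3")
print(env.state()["joint_positions"].round(2))
E
```

```text
(3.5333, array([466.9, 154.4, 123.4]), np.float64(0.0), 0.406, 60.822325609624386, array([-0.2,  0.3, -2.3]))
[-0.4   0.52  0.06  2.01 -0.05  0.61 -1.88]
```

View pics/w3.png

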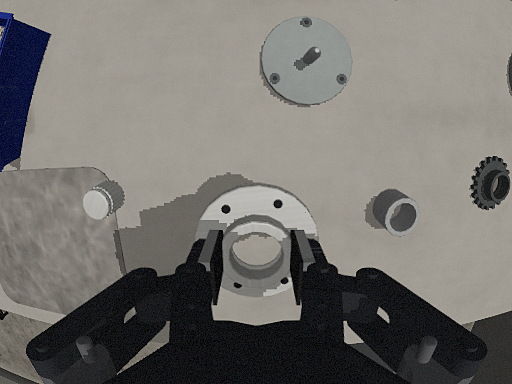

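The flange is held by the hub at (255,250), looking level. Next I measure its offset from the TCP.

```bash
python3 - <<'E'
from h import *
z=np.load("pics/w3.npz"); p=eyes.camera_params("wrist")
print(locate("f",z["p"],p,(466,154),8,circ=[(131,14),(119,35)]), locate("slim",z["p"],p,(581,112)), locate("cap",z["p"],p,(459,300)),locate("sleeve",z["p"],p,(446,21)))
d=z["d"].astype(float); K=p["mtx"]; T=p["camera_from_world"]
v,u=np.indices(d.shape); a=(np.stack([u,v],-1)-K[:2,2])/K[0,0]; r=np.linalg.norm(a,axis=-1,keepdims=True)+1e-9
ray=np.concatenate([a/r*np.sin(r),np.cos(r)],-1); X=(ray*(d/ray[...,2])[...,None]-T[:3,3])@T[:3,:3]
m=(X[...,2]>100)&(X[...,2]<128)&(z["p"].min(-1)>130)&(abs(X[...,0]-466)<40); q=X[m]
A=np.c_[q[:,:2]-[466,154],np.ones(len(q))]; print(m.sum(),np.linalg.lstsq(A,q[:,2],rcond=None)[0])
E
```

```text
(array([464. , 153.5]), [(131, 14, np.float64(473.5), np.float64(155.0), np.float64(50.7)), (119, 35, np.float64(464.0), np.float64(152.5), np.float64(32.3))]) (array([579. , 111.5]), [(12, 40, np.float64(579.0), np.float64(111.5), np.float64(34.3)), (52, 2, np.float64(601.0), np.float64(118.0), np.float64(56.5))]) (array([459. , 297.5]), [(30, 15, np.float64(456.5), np.float64(302.5), np.float64(48.5)), (5, 15, np.float64(447.5), np.float64(319.0), np.float64(57.6))]) (array([445.,  21.]), [(34, 19, np.float64(453.5), np.float64(40.5), np.float64(36.0)), (34, 14, np.float64(445.5), np.float64(20.5), np.float64(59.8))])
3240 [-8.13874934e-03  1.46251058e-03  1.17111765e+02]
```

Scaled: 32.9 cm is 0.4387, 14.2 cm is 0.1893.

>>> step_arm(
  commands=[
    [0.1893,0.4387,0,0,0,0,0],
    [0.1893,0.4387,0,0,0,0,0],
    [0.1893,0.4387,0,0,0,0,0],
    [0.1893,0.4387,0,0,0,0,0],
    [0.1893,0.4387,0,0,0,0,0],
    [0.1893,0.4387,0,0,0,0,0],
    [0.1893,0.4387,0,0,0,0,0],
    [0.1893,0.4387,0,0,0,0,0],
    [0.1893,0.4387,0,0,0,0,0],
    [0.1893,0.4387,0,0,0,0,0],
    [0.1893,0.4387,0,0,0,0,0],
    [0.1893,0.4387,0,0,0,0,0],
  ],
)

```text
clock: 4.58
ee_pos: [605.6, -173.7, 118.0]
tcp_rot: [-0.001, 1.0, 0.0, -0.002]
ft_force: [0.4, 0.3, -1.6]
opening: 0.409
grasp_force: 60.8
```

```bash
python3 - <<'E'
from h import *
print(yaw()); pic,d,p=look("w4")
print(locate("f",pic,p,(606,-175),8,circ=[(131,14),(119,35)]))
cv2.imwrite("pics/o4.png",cv2.cvtColor(cv2.resize(pic[150:310,170:350],None,fx=3,fy=3),cv2.COLOR_RGB2BGR))
E
```

```text
(4.5833, array([ 605.6, -173.7,  118. ]), np.float64(0.04), 0.409, 60.8365572988987, array([ 0.4,  0.3, -1.6]))
(array([ 613.5, -171. ]), [(131, 14, np.float64(614.0), np.float64(-171.0), np.float64(48.2)), (119, 35, np.float64(602.5), np.float64(-173.0), np.float64(29.9))])
```

View pics/o4.png

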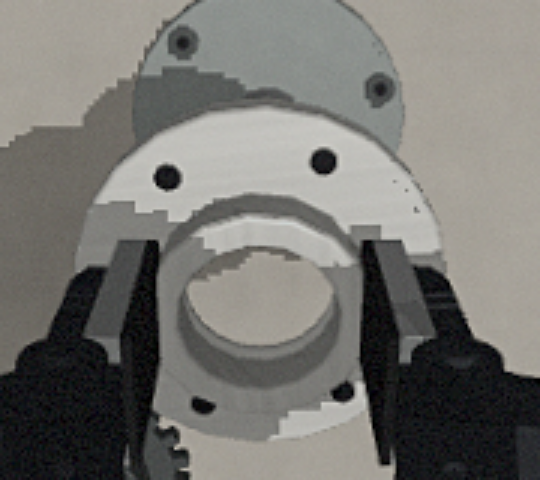

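Scaled: 7.5 cm is 0.1, 6.5 cm is 0.0867.

>>> step_arm(
  commands=[
    [0.0053,0.0024,0,0,0,0,0],
    [0.0053,0.0024,0,0,0,0,0],
    [0.0053,0.0024,0.0267,0,0,0,0],
    [0.0053,0.0024,0.0467,0,0,0,0],
    [0.0053,0.0024,0.0667,0,0,0,0],
    [0.0053,0.0024,0.0867,0,0,0,0],
    [0.0053,0.0024,0.1,0,0,0,0],
    [0.0053,0.0024,0.1,0,0,0,0],
  ],
)

```text
clock: 5.3
ee_pos: [609.4, -175.8, 42.6]
tcp_rot: [-0.001, 1.0, 0.001, -0.002]
ft_force: [0.1, 0.8, -1.9]
opening: 0.406
grasp_force: 60.8
```

```bash
python3 - <<'E'
from h import *
print(yaw()); pic,d,p=look("w5")
z0=p and env.state()["ee_pos"][2]-12.4
print(locate("f",pic,p,(606,-175),8,circ=[(z0+20,14),(z0+8,35)]),locate("s",pic,p,(606,-175),8,circ=[(74,4)]))
cv2.imwrite("pics/o5.png",cv2.cvtColor(cv2.resize(pic[150:310,170:350],None,fx=3,fy=3),cv2.COLOR_RGB2BGR))
E
```

```text
(5.3, array([ 609.4, -175.8,   42.6]), np.float64(0.07), 0.406, 60.81268887966871, array([ 0.1,  0.8, -1.9]))
(array([ 607. , -175.5]), [(np.float64(51.592547414432225), 14, np.float64(607.5), np.float64(-175.5), np.float64(42.8)), (np.float64(39.592547414432225), 35, np.float64(607.0), np.float64(-175.5), np.float64(35.4))]) (array([ 603., -183.]), [(74, 4, np.float64(603.0), np.float64(-183.0), np.float64(37.8))])
```

View pics/o5.png

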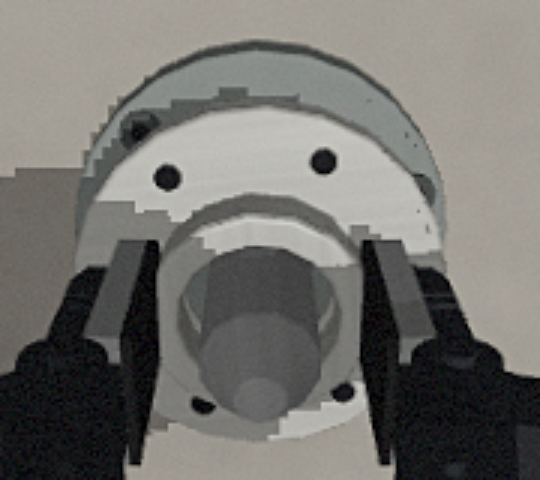

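The post is threaded through the bore with clearance, with no side force. I lower, release and retreat.

>>> step_arm(
  commands=[
    [0,0,0.0107,0,0,0,0],
    [0,0,0.0187,0,0,0,0],
    [0,0,0.024,0,0,0,0],
    [0,0,0.024,0,0,0,0],
    [0,0,0.024,0,0,0,6],
    [0,0,0.024,0,0,0,6],
    [0,0,0.024,0,0,0,6],
    [0,0,-0.0133,0,0,0,6],
    [0,0,-0.0667,0,0,0,6],
    [0,0,-0.12,0,0,0,7],
    [0,0,-0.1733,0,0,0,7],
    [0,0,-0.2,0,0,0,7],
  ],
)

```text
clock: 6.35
ee_pos: [613.7, -177.9, 201.5]
tcp_rot: [0.001, 1.0, -0.0, 0.005]
ft_force: [2.3, -0.8, 0.9]
opening: 0.82
grasp_force: 0.0
```

Scaled: -13.5 cm is -0.18, -5.9 cm is -0.0787.

>>> step_arm(
  commands=[
    [-0.18,-0.0787,0,0,0,0,7],
    [-0.18,-0.0787,0,0,0,0,7],
    [-0.18,-0.0787,0,0,0,0,7],
    [-0.18,-0.0787,0,0,0,0,7],
    [-0.18,-0.0787,0,0,0,0,7],
    [-0.18,-0.0787,0,0,0,0,7],
  ],
)

```text
clock: 6.85
ee_pos: [475.8, -117.8, 196.0]
tcp_rot: [0.0, 1.0, 0.0, 0.001]
ft_force: [0.5, 0.1, -0.2]
opening: 0.818
grasp_force: 0.0
```

```bash
python3 - <<'E'
from h import *
print(yaw()); pic,d,p=look("w6")
print(locate("sprocket",pic,p,(474,-117),10,circ=[(22,14),(8,31)]),locate("f",pic,p,(606,-175),10,circ=[(20,35),(32,20)]))
print(locate("f",pic,p,(606,-175),10,circ=[(74,4)]), locate("collar",pic,p,(474,-274),10),locate("sleeve",pic,p,(446,21)))
E
```

```text
(6.85, array([ 475.8, -117.8,  196. ]), np.float64(0.04), 0.818, 0.0, array([ 0.5,  0.1, -0.2]))
(array([ 474. , -116.5]), [(22, 14, np.float64(477.5), np.float64(-116.5), np.float64(49.7)), (8, 31, np.float64(474.5), np.float64(-116.5), np.float64(40.9))]) (array([ 606. , -175.5]), [(20, 35, np.float64(607.5), np.float64(-177.0), np.float64(50.7)), (32, 20, np.float64(604.0), np.float64(-173.0), np.float64(45.6))])
(array([ 605.5, -176. ]), [(74, 4, np.float64(605.5), np.float64(-176.0), np.float64(60.0))]) (array([ 475.5, -275. ]), [(16, 22, np.float64(476.0), np.float64(-265.0), np.float64(36.3)), (16, 9, np.float64(475.5), np.float64(-274.5), np.float64(45.8))]) (array([448.,  21.]), [(34, 19, np.float64(455.0), np.float64(10.0), np.float64(34.5)), (34, 14, np.float64(447.5), np.float64(21.0), np.float64(42.2))])
```

View pics/w6.png

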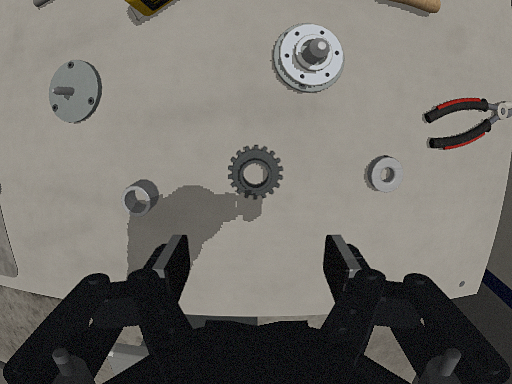

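Flange sits on the stout base at (308,57), and the sprocket is at (255,172) straight below. I grip the sprocket hub.

Scaled: 18.6 cm is 0.248, 18.2 cm is 0.2427.

>>> step_arm(
  commands=[
    [-0.0053,-0.0013,0.0533,0,0,0,7],
    [-0.0053,-0.0013,0.1067,0,0,0,7],
    [-0.0053,-0.0013,0.16,0,0,0,6],
    [-0.0053,-0.0013,0.2133,0,0,0,6],
    [-0.0053,-0.0013,0.2427,0,0,0,6],
    [-0.0053,-0.0013,0.248,0,0,0,6],
    [-0.0053,-0.0013,0.248,0,0,0,6],
    [-0.0053,-0.0013,0.248,0,0,0,0],
    [-0.0053,-0.0013,0.248,0,0,0,0],
    [-0.0053,-0.0013,0.248,0,0,0,0],
    [-0.0053,-0.0013,0.248,0,0,0,0],
    [-0.0053,-0.0013,0.248,0,0,0,0],
  ],
)

```text
clock: 7.9
ee_pos: [474.0, -117.5, 11.0]
tcp_rot: [0.001, 1.0, -0.0, 0.003]
ft_force: [-0.2, 0.2, 7.4]
opening: 0.36
grasp_force: 59.9
```

Scaled: -11 cm is -0.1467, -7 cm is -0.0933.

>>> step_arm(
  commands=[
    [0,0,-0.04,0,0,0,0],
    [0,0,-0.0933,0,0,0,0],
    [0,0,-0.1467,0,0,0,0],
    [0,0,-0.1467,0,0,0,0],
    [0,0,-0.1467,0,0,0,0],
  ],
)

```text
clock: 8.32
ee_pos: [473.8, -117.4, 121.8]
tcp_rot: [0.001, 1.0, 0.0, 0.003]
ft_force: [-0.8, -0.3, -1.6]
opening: 0.362
grasp_force: 60.4
```

```bash
python3 - <<'E'
from h import *
print(yaw()); pic,d,p=look("w7"); e=env.state()["ee_pos"]
for b in (108,110,112): print(b,locate("s",pic,p,e[:2].round(),10,circ=[(b+22,14),(b+8,31)]))
E
```

```text
(8.3167, array([ 473.8, -117.4,  121.8]), np.float64(0.01), 0.362, 60.38382187485695, array([-0.8, -0.3, -1.6]))
108 (array([ 481.5, -117.5]), [(130, 14, np.float64(481.5), np.float64(-117.5), np.float64(51.4)), (116, 31, np.float64(475.5), np.float64(-117.0), np.float64(39.8))])
110 (array([ 473.5, -117.5]), [(132, 14, np.float64(482.0), np.float64(-117.5), np.float64(46.1)), (118, 31, np.float64(476.5), np.float64(-117.5), np.float64(38.4))])
112 (array([ 475., -117.]), [(134, 14, np.float64(472.0), np.float64(-115.5), np.float64(37.6)), (120, 31, np.float64(475.5), np.float64(-117.5), np.float64(40.6))])
```

Scaled: 13.2 cm is 0.176, 5.8 cm is 0.0773.

>>> step_arm(
  commands=[
    [0.176,0.0773,0,0,0,0,0],
    [0.176,0.0773,0,0,0,0,0],
    [0.176,0.0773,0,0,0,0,0],
    [0.176,0.0773,0,0,0,0,0],
    [0.176,0.0773,0,0,0,0,0],
    [0.176,0.0773,0,0,0,0,0],
    [0.176,0.0773,0,0,0,0,0],
  ],
)

```text
clock: 8.95
ee_pos: [601.7, -174.1, 116.8]
tcp_rot: [-0.001, 1.0, 0.0, -0.003]
ft_force: [-0.8, 0.3, -0.4]
opening: 0.365
grasp_force: 60.4
```

Scaled: 6 cm is 0.08, 5 cm is 0.0667.

>>> step_arm(
  commands=[
    [0.0057,0.0019,0,0,0,0,0],
    [0.0057,0.0019,0,0,0,0,0],
    [0.0057,0.0019,0.0267,0,0,0,0],
    [0.0057,0.0019,0.0467,0,0,0,0],
    [0.0057,0.0019,0.0667,0,0,0,0],
    [0.0057,0.0019,0.08,0,0,0,0],
    [0.0057,0.0019,0.08,0,0,0,0],
  ],
)

```text
clock: 9.53
ee_pos: [606.3, -175.7, 56.7]
tcp_rot: [-0.001, 1.0, 0.0, -0.003]
ft_force: [-0.2, -0.1, -1.4]
opening: 0.367
grasp_force: 60.4
```

```bash
python3 - <<'E'
from h import *
print(yaw()); pic,d,p=look("w8")
b=env.state()["ee_pos"][2]-11
print(locate("f",pic,p,(606,-175),8,circ=[(b+8,31)]),locate("s",pic,p,(606,-175),8,circ=[(20,35)]))
cv2.imwrite("pics/o8.png",cv2.cvtColor(cv2.resize(pic[150:310,170:350],None,fx=3,fy=3),cv2.COLOR_RGB2BGR))
E
```

```text
(9.5333, array([ 606.3, -175.7,   56.7]), np.float64(0.02), 0.367, 60.35270344465971, array([-0.2, -0.1, -1.4]))
(array([ 608. , -175.5]), [(np.float64(55.0658507238554), 31, np.float64(608.0), np.float64(-175.5), np.float64(43.3))]) (array([ 606., -177.]), [(20, 35, np.float64(606.0), np.float64(-177.0), np.float64(40.5))])
```

View pics/o8.png

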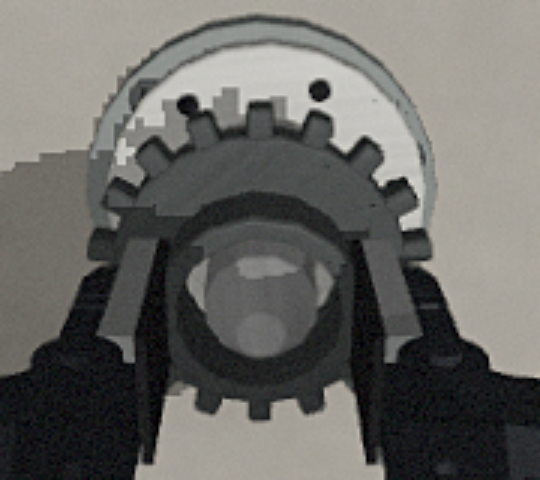

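The post is centred in the sprocket bore. I lower it the rest, release, and go over the sleeve.

Scaled: -14 cm is -0.1867, 1.4 cm is 0.0187.

>>> step_arm(
  commands=[
    [-0.0013,0,0.0093,0,0,0,0],
    [-0.0013,0,0.016,0,0,0,0],
    [-0.0013,0,0.0187,0,0,0,0],
    [-0.0013,0,0.0187,0,0,0,0],
    [-0.0013,0,0.0187,0,0,0,5.5],
    [-0.0013,0,0.0187,0,0,0,5.5],
    [-0.0013,0,0.0187,0,0,0,5.5],
    [-0.0013,0,-0.0133,0,0,0,5.5],
    [-0.0013,0,-0.0667,0,0,0,6],
    [-0.0013,0,-0.12,0,0,0,7],
    [-0.0013,0,-0.1733,0,0,0,7],
    [-0.0013,0,-0.1867,0,0,0,7],
  ],
)

```text
clock: 10.58
ee_pos: [611.4, -177.7, 207.2]
tcp_rot: [0.002, 1.0, -0.0, 0.007]
ft_force: [1.0, -1.8, 0.5]
opening: 0.821
grasp_force: 0.0
```

Scaled: -19.8 cm is -0.264, -16.2 cm is -0.216.

>>> step_arm(
  commands=[
    [-0.216,-0.264,0,0,0,0,7],
    [-0.216,-0.264,0,0,0,0,7],
    [-0.216,-0.264,0,0,0,0,7],
    [-0.216,-0.264,0,0,0,0,7],
    [-0.216,-0.264,0,0,0,0,7],
    [-0.216,-0.264,0,0,0,0,7],
    [-0.216,-0.264,0,0,0,0,7],
    [-0.216,-0.264,0,0,0,0,7],
    [-0.216,-0.264,0,0,0,0,7],
  ],
)

```text
clock: 11.33
ee_pos: [446.3, 21.3, 199.6]
tcp_rot: [0.0, 1.0, 0.0, 0.001]
ft_force: [-0.0, -0.2, 0.2]
opening: 0.822
grasp_force: 0.0
```

```bash
python3 - <<'E'
from h import *
print(yaw()); pic,d,p=look("w9")
print(locate("sleeve",pic,p,(447,21),10),locate("sleeve",pic,p,(447,21),10,circ=[(34,14)]))
print(locate("slim",pic,p,(580,112),10,circ=[(12,40)]),locate("slim",pic,p,(580,112),10,circ=[(52,2)]))
E
```

```text
(11.3333, array([446.3,  21.3, 199.6]), np.float64(0.03), 0.822, 0.0, array([-0. , -0.2,  0.2]))
(array([448. ,  20.5]), [(34, 19, np.float64(449.5), np.float64(25.0), np.float64(48.4)), (34, 14, np.float64(448.0), np.float64(21.0), np.float64(54.1))]) (array([448.,  21.]), [(34, 14, np.float64(448.0), np.float64(21.0), np.float64(54.1))])
(array([581., 110.]), [(12, 40, np.float64(581.0), np.float64(110.0), np.float64(41.2))]) (array([582., 110.]), [(52, 2, np.float64(582.0), np.float64(110.0), np.float64(49.1))])
```

View pics/w9.png

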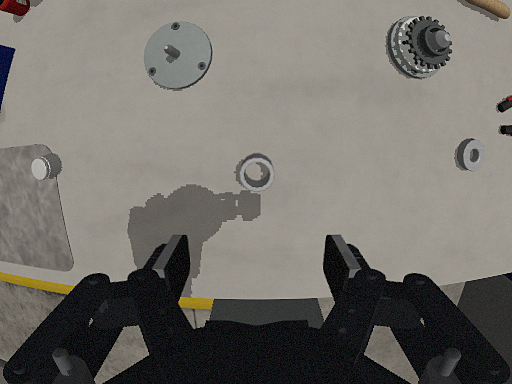

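Sprocket now sits on the flange (420,45). The sleeve is at (257,174). I grip it.

Scaled: 19.1 cm is 0.2547, 18.7 cm is 0.2493.

>>> step_arm(
  commands=[
    [0.0013,0,0.0533,0,0,0,7],
    [0.0013,0,0.1067,0,0,0,7],
    [0.0013,0,0.16,0,0,0,6],
    [0.0013,0,0.2133,0,0,0,6],
    [0.0013,0,0.2493,0,0,0,6],
    [0.0013,0,0.2547,0,0,0,6],
    [0.0013,0,0.2547,0,0,0,6],
    [0.0013,0,0.2547,0,0,0,0],
    [0.0013,0,0.2547,0,0,0,0],
    [0.0013,0,0.2547,0,0,0,0],
    [0.0013,0,0.2547,0,0,0,0],
    [0.0013,0,0.2547,0,0,0,0],
  ],
)

```text
clock: 12.38
ee_pos: [448.1, 21.2, 9.9]
tcp_rot: [0.0, 1.0, -0.0, 0.002]
ft_force: [-0.8, -1.1, 7.8]
opening: 0.399
grasp_force: 60.3
```

Scaled: -12 cm is -0.16, -11 cm is -0.1467.

>>> step_arm(
  commands=[
    [0,0,-0.04,0,0,0,0],
    [0,0,-0.0933,0,0,0,0],
    [0,0,-0.1467,0,0,0,0],
    [0,0,-0.16,0,0,0,0],
    [0,0,-0.16,0,0,0,0],
  ],
)

```text
clock: 12.8
ee_pos: [448.8, 21.8, 131.9]
tcp_rot: [-0.001, 1.0, 0.0, 0.005]
ft_force: [-0.9, 0.3, -0.9]
opening: 0.397
grasp_force: 60.1
```

Scaled: 19.8 cm is 0.264, 16.1 cm is 0.2147.

>>> step_arm(
  commands=[
    [0.2147,0.264,0,0,0,0,0],
    [0.2147,0.264,0,0,0,0,0],
    [0.2147,0.264,0,0,0,0,0],
    [0.2147,0.264,0,0,0,0,0],
    [0.2147,0.264,0,0,0,0,0],
    [0.2147,0.264,0,0,0,0,0],
    [0.2147,0.264,0,0,0,0,0],
    [0.2147,0.264,0,0,0,0,0],
    [0.2147,0.264,0,0,0,0,0],
  ],
)

```text
clock: 13.55
ee_pos: [605.9, -175.6, 126.2]
tcp_rot: [-0.001, 1.0, -0.0, -0.002]
ft_force: [0.1, -0.6, -1.4]
opening: 0.396
grasp_force: 60.1
```

```bash
python3 - <<'E'
from h import *
print(yaw()); pic,d,p=look("w10")
b=env.state()["ee_pos"][2]-9.9
for c in ((b+34,14),(b+34,19),(b,19)): print(locate("f",pic,p,(606,-175),8,circ=[c]))
E
```

```text
(13.55, array([ 605.9, -175.6,  126.2]), np.float64(-0.01), 0.396, 60.06680700927973, array([ 0.1, -0.6, -1.4]))
(array([ 605.5, -175.5]), [(np.float64(150.66110024944285), 14, np.float64(605.5), np.float64(-175.5), np.float64(41.0))])
(array([ 606. , -176.5]), [(np.float64(150.66110024944285), 19, np.float64(606.0), np.float64(-176.5), np.float64(52.8))])
(array([ 611. , -173.5]), [(np.float64(116.66110024944285), 19, np.float64(611.0), np.float64(-173.5), np.float64(33.6))])
```

Scaled: 6.3 cm is 0.084, 6 cm is 0.08.

>>> step_arm(
  commands=[
    [0,0,0.0267,0,0,0,0],
    [0,0,0.0467,0,0,0,0],
    [0,0,0.064,0,0,0,0],
    [0,0,0.0747,0,0,0,0],
    [0,0,0.08,0,0,0,0],
    [0,0,0.084,0,0,0,0],
    [0,0,0.084,0,0,0,0],
  ],
)

```text
clock: 14.18
ee_pos: [607.2, -175.7, 64.9]
tcp_rot: [-0.0, 1.0, 0.001, -0.0]
ft_force: [-0.3, 0.7, -0.8]
opening: 0.398
grasp_force: 60.1
```

Scaled: -13 cm is -0.1733, -9 cm is -0.12.

>>> step_arm(
  commands=[
    [-0.0013,0,0.002,0,0,0,0],
    [-0.0013,0,0.002,0,0,0,0],
    [-0.0013,0,0.002,0,0,0,5.5],
    [-0.0013,0,0.002,0,0,0,5.5],
    [-0.0013,0,0.002,0,0,0,5.5],
    [-0.0013,0,-0.0133,0,0,0,5.5],
    [-0.0013,0,-0.0667,0,0,0,6],
    [-0.0013,0,-0.12,0,0,0,7],
    [-0.0013,0,-0.1733,0,0,0,7],
    [-0.0013,0,-0.1733,0,0,0,7],
  ],
)

```text
clock: 15.02
ee_pos: [611.9, -178.1, 205.6]
tcp_rot: [0.002, 1.0, -0.0, 0.009]
ft_force: [0.8, -0.6, 0.7]
opening: 0.822
grasp_force: 0.0
```

Scaled: -13.3 cm is -0.1773, 9.8 cm is 0.1307.

>>> step_arm(
  commands=[
    [-0.1773,0.1307,0,0,0,0,7],
    [-0.1773,0.1307,0,0,0,0,7],
    [-0.1773,0.1307,0,0,0,0,7],
    [-0.1773,0.1307,0,0,0,0,7],
    [-0.1773,0.1307,0,0,0,0,7],
    [-0.1773,0.1307,0,0,0,0,7],
    [-0.1773,0.1307,0,0,0,0,7],
  ],
)

```text
clock: 15.6
ee_pos: [474.2, -274.1, 195.8]
tcp_rot: [-0.0, 1.0, 0.0, 0.001]
ft_force: [0.2, 0.1, 0.3]
opening: 0.822
grasp_force: 0.0
```

```bash
python3 - <<'E'
from h import *
print(yaw()); pic,d,p=look("w11")
print(locate("collar",pic,p,(475,-274),10),locate("sleeve",pic,p,(606,-175),10,circ=[(88,14)]),locate("sleeve",pic,p,(606,-175),10,circ=[(88,19)]))
E
```

```text
(15.6, array([ 474.2, -274.1,  195.8]), np.float64(0.01), 0.822, 0.0, array([0.2, 0.1, 0.3]))
(array([ 475., -276.]), [(16, 22, np.float64(475.0), np.float64(-272.5), np.float64(40.4)), (16, 9, np.float64(476.5), np.float64(-276.0), np.float64(48.8))]) (array([ 605., -177.]), [(88, 14, np.float64(605.0), np.float64(-177.0), np.float64(60.0))]) (array([ 605., -176.]), [(88, 19, np.float64(605.0), np.float64(-176.0), np.float64(32.1))])
```

View pics/w11.png

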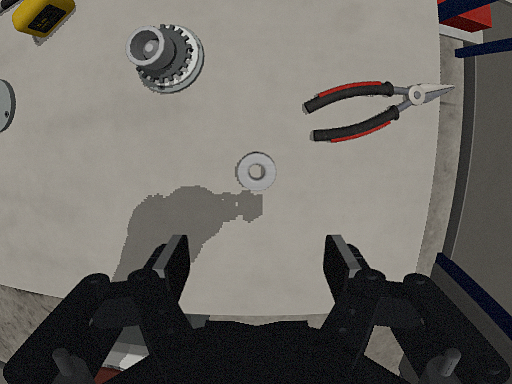

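The sleeve is down on the sprocket at (150,47), and the collar is at (256,172). I grip the collar.

Scaled: 19.1 cm is 0.2547, 18.7 cm is 0.2493.

>>> step_arm(
  commands=[
    [0,0.0013,0.0533,0,0,0,7],
    [0,0.0013,0.1067,0,0,0,7],
    [0,0.0013,0.16,0,0,0,7],
    [0,0.0013,0.2133,0,0,0,6.5],
    [0,0.0013,0.2493,0,0,0,6.5],
    [0,0.0013,0.2547,0,0,0,6.5],
    [0,0.0013,0.2547,0,0,0,6.5],
    [0,0.0013,0.2547,0,0,0,0],
    [0,0.0013,0.2547,0,0,0,0],
    [0,0.0013,0.2547,0,0,0,0],
    [0,0.0013,0.2547,0,0,0,0],
    [0,0.0013,0.2547,0,0,0,0],
  ],
)

```text
clock: 16.65
ee_pos: [475.5, -275.7, 6.7]
tcp_rot: [0.001, 1.0, 0.0, 0.003]
ft_force: [-0.4, 2.2, 7.2]
opening: 0.459
grasp_force: 60.1
```

Scaled: -16 cm is -0.2133, -15 cm is -0.2.

>>> step_arm(
  commands=[
    [0,0,-0.04,0,0,0,0],
    [0,0,-0.0933,0,0,0,0],
    [0,0,-0.1467,0,0,0,0],
    [0,0,-0.2,0,0,0,0],
    [0,0,-0.2133,0,0,0,0],
    [0,0,-0.2133,0,0,0,0],
    [0,0,-0.2133,0,0,0,0],
  ],
)

```text
clock: 17.23
ee_pos: [473.0, -275.4, 164.4]
tcp_rot: [0.0, 1.0, -0.0, 0.0]
ft_force: [-0.7, 0.5, -2.0]
opening: 0.465
grasp_force: 61.0
```

Scaled: -38.7 cm is -0.516, 11 cm is 0.1467.

>>> step_arm(
  commands=[
    [0.1467,-0.516,0,0,0,0,0],
    [0.1467,-0.516,0,0,0,0,0],
    [0.1467,-0.516,0,0,0,0,0],
    [0.1467,-0.516,0,0,0,0,0],
    [0.1467,-0.516,0,0,0,0,0],
    [0.1467,-0.516,0,0,0,0,0],
    [0.1467,-0.516,0,0,0,0,0],
    [0.1467,-0.516,0,0,0,0,0],
    [0.1467,-0.516,0,0,0,0,0],
    [0.1467,-0.516,0,0,0,0,0],
    [0.1467,-0.516,0,0,0,0,0],
    [0.1467,-0.516,0,0,0,0,0],
  ],
)

```text
clock: 18.23
ee_pos: [581.5, 114.1, 160.9]
tcp_rot: [0.0, 1.0, 0.003, -0.003]
ft_force: [-0.6, -2.0, -0.6]
opening: 0.459
grasp_force: 61.0
```

```bash
python3 - <<'E'
from h import *
print(yaw()); pic,d,p=look("w12"); e=env.state()["ee_pos"]
b=e[2]-6.7
for c in ((b+16,22),(b+16,9)): print(locate("f",pic,p,e[:2].round(),6,circ=[c]))
print(locate("slim",pic,p,(581,111),10,circ=[(12,40)]))
E
```

```text
(18.2333, array([581.5, 114.1, 160.9]), np.float64(0.3), 0.459, 61.04198444634676, array([-0.6, -2. , -0.6]))
(array([581.5, 113. ]), [(np.float64(170.52448424666773), 22, np.float64(581.5), np.float64(113.0), np.float64(50.6))])
(array([581., 114.]), [(np.float64(170.52448424666773), 9, np.float64(581.0), np.float64(114.0), np.float64(42.5))])
(array([583.5, 111. ]), [(12, 40, np.float64(583.5), np.float64(111.0), np.float64(42.0))])
```

Scaled: 9.4 cm is 0.1253, 9 cm is 0.12.

>>> step_arm(
  commands=[
    [0,0.004,0,0,0,0,0],
    [0,0.004,0.0533,0,0,0,0],
    [0,0.004,0.0933,0,0,0,0],
    [0,0.004,0.12,0,0,0,0],
    [0,0.004,0.1253,0,0,0,0],
    [0,0.004,0.1253,0,0,0,0],
  ],
)

```text
clock: 18.78
ee_pos: [582.0, 106.0, 68.3]
tcp_rot: [0.001, 1.0, -0.001, -0.002]
ft_force: [-0.2, -1.2, -1.1]
opening: 0.462
grasp_force: 61.0
```

```bash
python3 - <<'E'
from h import *
print(yaw()); pic,d,p=look("w13"); e=env.state()["ee_pos"]
b=e[2]-6.7
for c in ((b+16,22),(b+16,9)): print(locate("f",pic,p,e[:2].round(),6,circ=[c]))
print(locate("slim",pic,p,(581,111),10,circ=[(52,2)]))
cv2.imwrite("pics/o13.png",cv2.cvtColor(cv2.resize(pic[150:310,170:350],None,fx=3,fy=3),cv2.COLOR_RGB2BGR))
E
```

```text
(18.7833, array([582. , 106. ,  68.3]), np.float64(-0.17), 0.462, 61.04508837684989, array([-0.2, -1.2, -1.1]))
(array([582.5, 105.5]), [(np.float64(79.28618016196921), 22, np.float64(582.5), np.float64(105.5), np.float64(48.7))])
(array([583., 106.]), [(np.float64(79.28618016196921), 9, np.float64(583.0), np.float64(106.0), np.float64(42.4))])
(array([587., 121.]), [(52, 2, np.float64(587.0), np.float64(121.0), np.float64(38.5))])
```

View pics/o13.png

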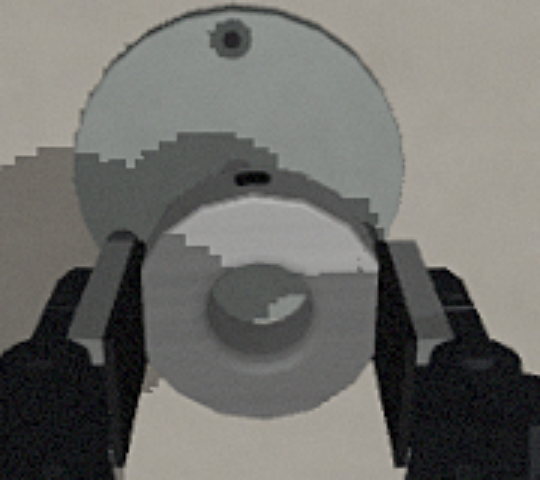

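The collar is right of the base's centre: the TCP's y is 106 and should be 111. I correct by 5 mm before lowering.

Scaled: -0.5 cm is -0.0067, -0.05 cm is -0.0007.

>>> step_arm(
  commands=[
    [-0.0007,-0.0067,0,0,0,0,0],
    [-0.0007,-0.0067,0,0,0,0,0],
    [-0.0007,-0.0067,0,0,0,0,0],
  ],
)

```text
clock: 19.08
ee_pos: [583.8, 114.5, 71.6]
tcp_rot: [-0.001, 1.0, 0.0, 0.001]
ft_force: [-0.2, 0.9, -2.2]
opening: 0.46
grasp_force: 61.0
```

```bash
python3 - <<'E'
from h import *
print(yaw()); pic,d,p=look("w14"); e=env.state()["ee_pos"]
b=e[2]-6.7
for c in ((b+16,22),(b+16,9)): print(locate("f",pic,p,e[:2].round(),6,circ=[c]))
print(locate("slim",pic,p,(581,111),10,circ=[(12,40)]))
E
```

```text
(19.0833, array([583.8, 114.5,  71.6]), np.float64(0.05), 0.46, 61.04760702699423, array([-0.2,  0.9, -2.2]))
(array([583. , 113.5]), [(np.float64(80.62829508384776), 22, np.float64(583.0), np.float64(113.5), np.float64(51.6))])
(array([584. , 114.5]), [(np.float64(80.62829508384776), 9, np.float64(584.0), np.float64(114.5), np.float64(41.5))])
(array([584., 111.]), [(12, 40, np.float64(584.0), np.float64(111.0), np.float64(37.4))])
```

>>> step_arm(
  commands=[
    [0,0,0,0,0,0,0],
    [0,0,0,0,0,0,0],
    [0,0,0,0,0,0,0],
    [0,0,0,0,0,0,0],
    [0,0,0,0,0,0,0],
    [0,0,0,0,0,0,0],
  ],
)

```text
clock: 19.63
ee_pos: [582.8, 113.5, 69.9]
tcp_rot: [0.0, 1.0, -0.0, -0.0]
ft_force: [-0.7, -0.2, -1.3]
opening: 0.458
grasp_force: 61.0
```

Scaled: 2 cm is 0.0267, 0.25 cm is 0.0033.

>>> step_arm(
  commands=[
    [-0.0013,0.0033,0,0,0,0,0],
    [-0.0013,0.0033,0,0,0,0,0],
    [-0.0013,0.0033,0,0,0,0,0],
    [-0.0013,0.0033,0,0,0,0,0],
    [-0.0013,0.0033,0.0133,0,0,0,0],
    [-0.0013,0.0033,0.0267,0,0,0,0],
    [-0.0013,0.0033,0.0267,0,0,0,0],
    [-0.0013,0.0033,0.0267,0,0,0,0],
  ],
)

```text
clock: 20.3
ee_pos: [580.9, 110.9, 48.6]
tcp_rot: [0.0, 1.0, 0.0, -0.001]
ft_force: [0.5, 0.1, -1.2]
opening: 0.461
grasp_force: 61.0
```

```bash
python3 - <<'E'
from h import *
print(yaw()); pic,d,p=look("w15")
cv2.imwrite("pics/o15.png",cv2.cvtColor(cv2.resize(pic[150:310,170:350],None,fx=3,fy=3),cv2.COLOR_RGB2BGR))
E
```

```text
(20.3, array([580.9, 110.9,  48.6]), np.float64(0.01), 0.461, 61.037326008081436, array([ 0.5,  0.1, -1.2]))
```

View pics/o15.png

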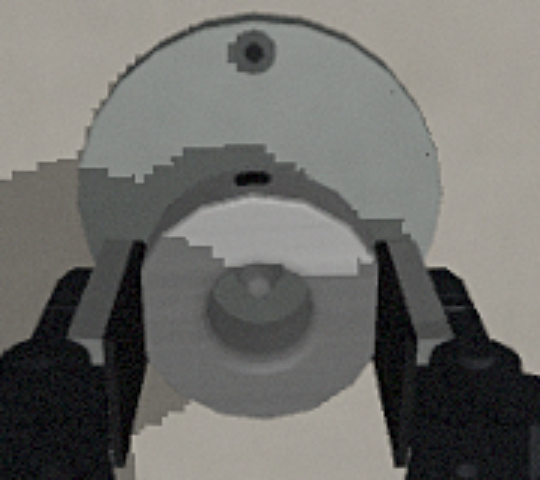

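The post tip shows inside the bore at (260,285), centred sideways and about 1.5 mm ahead of centre allowing for parallax. I nudge 1 mm ahead and lower.

Scaled: 2.8 cm is 0.0373, 2.3 cm is 0.0307.

>>> step_arm(
  commands=[
    [0.0016,0,0,0,0,0,0],
    [0.0016,0,0,0,0,0,0],
    [0.0016,0,0.0107,0,0,0,0],
    [0.0016,0,0.0213,0,0,0,0],
    [0.0016,0,0.0307,0,0,0,0],
    [0.0016,0,0.0373,0,0,0,0],
    [0.0016,0,0.0373,0,0,0,0],
    [0.0016,0,0.0373,0,0,0,0],
  ],
)

```text
clock: 21.02
ee_pos: [582.7, 111.0, 21.3]
tcp_rot: [0.0, 1.0, 0.0, -0.001]
ft_force: [-0.0, -0.7, -1.3]
opening: 0.462
grasp_force: 61.0
```

Scaled: -17 cm is -0.2267, -13 cm is -0.1733.

>>> step_arm(
  commands=[
    [0,0,0.0036,0,0,0,0],
    [0,0,0.0036,0,0,0,0],
    [0,0,0.0036,0,0,0,0],
    [0,0,0.0036,0,0,0,6.5],
    [0,0,0.0036,0,0,0,6.5],
    [0,0,0.0036,0,0,0,6.5],
    [0,0,-0.0133,0,0,0,6.5],
    [0,0,-0.0667,0,0,0,7],
    [0,0,-0.12,0,0,0,7],
    [0,0,-0.1733,0,0,0,7],
    [0,0,-0.2267,0,0,0,7],
    [0,0,-0.2267,0,0,0,7],
  ],
)

```text
clock: 22.02
ee_pos: [588.5, 112.1, 202.3]
tcp_rot: [-0.002, 1.0, -0.0, 0.01]
ft_force: [1.8, -0.0, 0.3]
opening: 0.82
grasp_force: 0.0
```

Scaled: -18.9 cm is -0.252, -12.4 cm is -0.1653.

>>> step_arm(
  commands=[
    [-0.1653,-0.252,0,0,0,0,7],
    [-0.1653,-0.252,0,0,0,0,7],
    [-0.1653,-0.252,0,0,0,0,7],
    [-0.1653,-0.252,0,0,0,0,7],
    [-0.1653,-0.252,0,0,0,0,7],
    [-0.1653,-0.252,0,0,0,0,7],
    [-0.1653,-0.252,0,0,0,0,7],
    [-0.1653,-0.252,0,0,0,0,7],
    [-0.1653,-0.252,0,0,0,0,7],
    [-0.1653,-0.252,0,0,0,0,7],
  ],
)

```text
clock: 22.85
ee_pos: [460.4, 298.0, 192.3]
tcp_rot: [0.0, 1.0, -0.002, 0.001]
ft_force: [-0.7, -0.4, -0.9]
opening: 0.821
grasp_force: 0.0
```

```bash
python3 - <<'E'
from h import *
print(yaw()); pic,d,p=look("w16")
for c in ((32,15),(28,15),(0,15)): print(locate("cap",pic,p,(460,300),10,circ=[c]))
print(locate("collar",pic,p,(582,111),10,circ=[(28,22)]),locate("collar",pic,p,(582,111),10,circ=[(52,2)]))
a=ortho(pic,p,(460,300),32,40,.2); b=ortho(pic,p,(582,111),28,40,.2)
cv2.imwrite("pics/o16.png",cv2.cvtColor(np.hstack([a[:,:398],b[:,:398]]),cv2.COLOR_RGB2BGR))
E
```

```text
(22.85, array([460.4, 298. , 192.3]), np.float64(-0.21), 0.821, 0.0, array([-0.7, -0.4, -0.9]))
(array([460.5, 303. ]), [(32, 15, np.float64(460.5), np.float64(303.0), np.float64(53.5))])
(array([459., 303.]), [(28, 15, np.float64(459.0), np.float64(303.0), np.float64(54.4))])
(array([450.5, 302.5]), [(0, 15, np.float64(450.5), np.float64(302.5), np.float64(56.2))])
(array([582.5, 112. ]), [(28, 22, np.float64(582.5), np.float64(112.0), np.float64(43.4))]) (array([580., 112.]), [(52, 2, np.float64(580.0), np.float64(112.0), np.float64(44.1))])
```

View pics/o16.png

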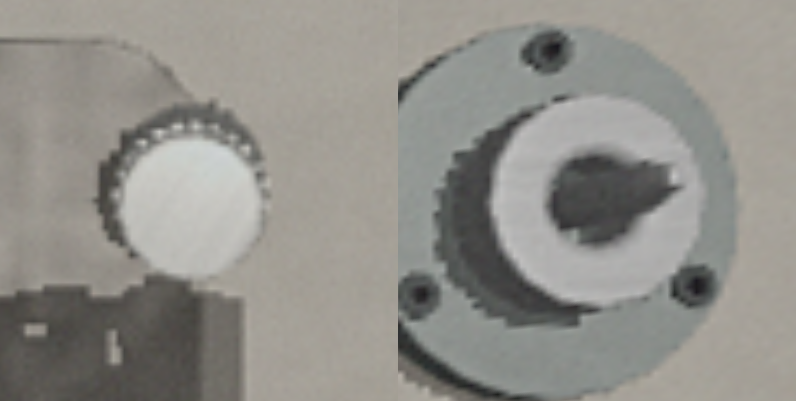

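Left ortho crop: the cap's top circle centre is at pixel (190,208), i.e. world (458.5,302). Right: the collar rests flat on the slim base, centred. I grip the cap.

>>> step_arm(
  commands=[
    [-0.002,-0.0053,0.0533,0,0,0,7],
    [-0.002,-0.0053,0.1067,0,0,0,7],
    [-0.002,-0.0053,0.16,0,0,0,6],
    [-0.002,-0.0053,0.2133,0,0,0,6],
    [-0.002,-0.0053,0.24,0,0,0,6],
    [-0.002,-0.0053,0.2453,0,0,0,6],
    [-0.002,-0.0053,0.2453,0,0,0,6],
    [-0.002,-0.0053,0.2453,0,0,0,0],
    [-0.002,-0.0053,0.2453,0,0,0,0],
    [-0.002,-0.0053,0.2453,0,0,0,0],
    [-0.002,-0.0053,0.2453,0,0,0,0],
    [-0.002,-0.0053,0.2453,0,0,0,0],
  ],
)

```text
clock: 23.9
ee_pos: [459.1, 304.5, 10.2]
tcp_rot: [-0.001, 1.0, -0.0, 0.002]
ft_force: [0.2, -0.5, 7.2]
opening: 0.316
grasp_force: 58.9
```

Scaled: -10 cm is -0.1333, -7 cm is -0.0933.

>>> step_arm(
  commands=[
    [0,0,0,0,0,0,0],
    [0,0,-0.04,0,0,0,0],
    [0,0,-0.0933,0,0,0,0],
    [0,0,-0.1333,0,0,0,0],
    [0,0,-0.1333,0,0,0,0],
    [0,0,-0.1333,0,0,0,0],
    [0,0,-0.1333,0,0,0,0],
  ],
)

```text
clock: 24.48
ee_pos: [457.0, 303.8, 108.1]
tcp_rot: [-0.0, 1.0, 0.0, -0.0]
ft_force: [-0.6, -0.2, -1.9]
opening: 0.317
grasp_force: 59.3
```

```bash
python3 - <<'E'
from h import *
print(yaw()); pic,d,p=look("w17"); e=env.state()["ee_pos"]
cv2.imwrite("pics/o17.png",cv2.cvtColor(ortho(pic,p,e[:2],e[2]+23,40,.2),cv2.COLOR_RGB2BGR))
E
```

```text
(24.4833, array([457. , 303.8, 108.1]), np.float64(0.02), 0.317, 59.33229999180185, array([-0.6, -0.2, -1.9]))
```

View pics/o17.png

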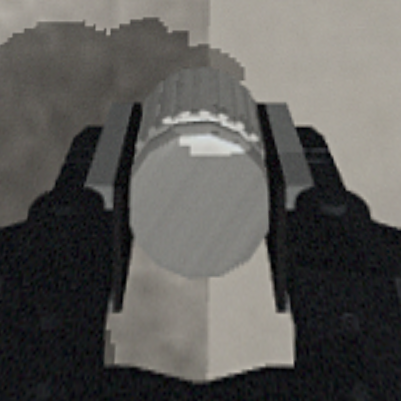

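The cap is held upright, centred between the pads with its top at (200,203). I carry it to the slim spindle.

Scaled: 19.3 cm is 0.2573, 12.7 cm is 0.1693.

>>> step_arm(
  commands=[
    [0.1693,0.2573,0,0,0,0,0],
    [0.1693,0.2573,0,0,0,0,0],
    [0.1693,0.2573,0,0,0,0,0],
    [0.1693,0.2573,0,0,0,0,0],
    [0.1693,0.2573,0,0,0,0,0],
    [0.1693,0.2573,0,0,0,0,0],
    [0.1693,0.2573,0,0,0,0,0],
    [0.1693,0.2573,0,0,0,0,0],
    [0.1693,0.2573,0,0,0,0,0],
    [0.1693,0.2573,0,0,0,0,0],
    [0.1693,0.2573,0,0,0,0,0],
    [0.1693,0.2573,0,0,0,0,0],
  ],
)

```text
clock: 25.53
ee_pos: [583.8, 112.7, 107.8]
tcp_rot: [-0.0, 1.0, 0.001, -0.0]
ft_force: [-0.7, -0.3, -0.4]
opening: 0.318
grasp_force: 59.4
```

Scaled: 3.8 cm is 0.0507, -0.12 cm is -0.0016.

>>> step_arm(
  commands=[
    [-0.0016,0.002,0,0,0,0,0],
    [-0.0016,0.002,0.0267,0,0,0,0],
    [-0.0016,0.002,0.0467,0,0,0,0],
    [-0.0016,0.002,0.0507,0,0,0,0],
    [-0.0016,0.002,0.0507,0,0,0,0],
    [-0.0016,0.002,0.0507,0,0,0,0],
    [-0.0016,0.002,0.0507,0,0,0,0],
  ],
)

```text
clock: 26.12
ee_pos: [584.2, 109.8, 71.0]
tcp_rot: [-0.0, 1.0, 0.0, 0.001]
ft_force: [-0.8, -1.6, -0.9]
opening: 0.318
grasp_force: 59.4
```

```bash
python3 - <<'E'
from h import *
print(yaw()); pic,d,p=look("w18"); e=env.state()["ee_pos"]
print(locate("c",pic,p,(582,111),8,circ=[(28,22),(12,40)]))
E
```

```text
(26.1167, array([584.2, 109.8,  71. ]), np.float64(0.01), 0.318, 59.35784001649154, array([-0.8, -1.6, -0.9]))
(array([584.5, 111. ]), [(28, 22, np.float64(586.0), np.float64(111.5), np.float64(41.3)), (12, 40, np.float64(584.0), np.float64(111.0), np.float64(36.7))])
```

Scaled: 2.2 cm is 0.0293, 1.6 cm is 0.0213.

>>> step_arm(
  commands=[
    [-0.0016,-0.0016,0,0,0,0,0],
    [-0.0016,-0.0016,0,0,0,0,0],
    [-0.0016,-0.0016,0,0,0,0,0],
    [-0.0016,-0.0016,0,0,0,0,0],
    [-0.0016,-0.0016,0.0107,0,0,0,0],
    [-0.0016,-0.0016,0.0213,0,0,0,0],
    [-0.0016,-0.0016,0.0293,0,0,0,0],
    [-0.0016,-0.0016,0.0293,0,0,0,0],
  ],
)

```text
clock: 26.83
ee_pos: [580.7, 110.4, 45.8]
tcp_rot: [0.0, 1.0, 0.0, -0.002]
ft_force: [-0.1, -0.3, -0.9]
opening: 0.321
grasp_force: 59.3
```

Scaled: 0.8 cm is 0.0107, 0.15 cm is 0.002.

>>> step_arm(
  commands=[
    [0.002,-0.0007,0.0027,0,0,0,0],
    [0.002,-0.0007,0.0067,0,0,0,0],
    [0.002,-0.0007,0.0107,0,0,0,0],
    [0.002,-0.0007,0.0107,0,0,0,0],
    [0.002,-0.0007,0.0107,0,0,0,0],
  ],
)

```text
clock: 27.25
ee_pos: [583.6, 111.2, 39.8]
tcp_rot: [-0.0, 1.0, 0.0, -0.0]
ft_force: [0.2, -0.1, -1.0]
opening: 0.321
grasp_force: 59.4
```

Scaled: -18 cm is -0.24, -17 cm is -0.2267.

>>> step_arm(
  commands=[
    [-0.0013,0,0.0024,0,0,0,0],
    [-0.0013,0,0.0024,0,0,0,0],
    [-0.0013,0,0.0024,0,0,0,0],
    [-0.0013,0,0.0024,0,0,0,5],
    [-0.0013,0,0.0024,0,0,0,5],
    [-0.0013,0,0.0024,0,0,0,5],
    [-0.0013,0,-0.0133,0,0,0,5],
    [-0.0013,0,-0.0667,0,0,0,6],
    [-0.0013,0,-0.12,0,0,0,7],
    [-0.0013,0,-0.1733,0,0,0,7],
    [-0.0013,0,-0.2267,0,0,0,7],
    [-0.0013,0,-0.24,0,0,0,7],
  ],
)

```text
clock: 28.25
ee_pos: [586.3, 112.1, 228.5]
tcp_rot: [-0.002, 1.0, -0.0, 0.007]
ft_force: [1.0, 0.5, 1.0]
opening: 0.818
grasp_force: 0.0
```

Scaled: 13 cm is 0.1733, -10 cm is -0.1333.

>>> step_arm(
  commands=[
    [-0.1333,0.1733,-0.04,0,0,0,7],
    [-0.1333,0.1733,-0.04,0,0,0,7],
    [-0.1333,0.1733,-0.04,0,0,0,7],
    [-0.1333,0.1733,-0.04,0,0,0,7],
    [-0.1333,0.1733,-0.04,0,0,0,7],
    [-0.1333,0.1733,-0.04,0,0,0,7],
    [-0.1333,0.1733,-0.04,0,0,0,7],
  ],
)

```text
clock: 28.83
ee_pos: [482.9, -18.3, 250.6]
tcp_rot: [-0.0, 1.0, 0.0, 0.001]
ft_force: [-0.7, 0.3, 0.4]
opening: 0.817
grasp_force: 0.0
```

```bash
python3 - <<'E'
from h import *
print(yaw()); pic,d,p=look("w19")
print(locate("c",pic,p,(582,111),10,circ=[(61,15)]),locate("c",pic,p,(582,111),10,circ=[(28,22)]),locate("c",pic,p,(606,-175),10,circ=[(88,14)]))
ps=eyes.camera_params("scene"); s,ds=eyes.read_camera("scene"); C=cloud(ps,ds)
for n,c,r in (("cap",(582,111),12),("sleeve",(606,-175),19)):
    m=np.hypot(C[...,0]-c[0],C[...,1]-c[1])<r; zz=C[...,2][m]; zz=zz[zz<110]; print(n,np.percentile(zz,[90,97,99]).round(1))
cv2.imwrite("pics/s19.png",cv2.cvtColor(cv2.resize(s[100:270,170:370],None,fx=3.5,fy=3.5,interpolation=cv2.INTER_CUBIC),cv2.COLOR_RGB2BGR))
E
```

```text
(28.8333, array([482.9, -18.3, 250.6]), np.float64(0.0), 0.817, 0.0, array([-0.7,  0.3,  0.4]))
(array([583. , 111.5]), [(61, 15, np.float64(583.0), np.float64(111.5), np.float64(46.6))]) (array([581. , 106.5]), [(28, 22, np.float64(581.0), np.float64(106.5), np.float64(39.3))]) (array([ 604.5, -176.5]), [(88, 14, np.float64(604.5), np.float64(-176.5), np.float64(60.0))])
cap [65.4 66.3 66.8]
sleeve [85.3 88.1 89.6]
```

View pics/s19.png

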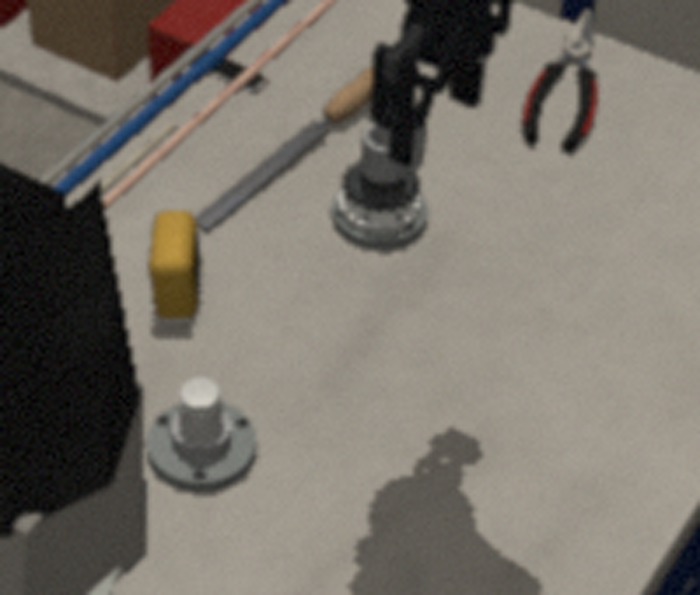

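Both stacks stand seated: the cap is on the slim spindle at (202,410) with its top near 65 mm (64 expected), and the sleeve stack is at (382,190) with its top near 88 mm. Tape and file haven't moved in the view. I hand in.

```bash
python3 -c "
from station import env
print(env.close_job())"
```

```text
the job is handed in; nothing more can be done
None
```

The job is handed in: flange, sprocket and sleeve are on the stout spindle, and collar and cap are on the slim one. My last measurements put both stacks centred within about 2 mm and fully seated, but the hand-in returned no verdict.

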